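# Press in a case's shielding strip with a sliding shoe

### The job

Take the orange-handled pressing shoe and use its white sole to press the copper shielding strip flush into the rim of the aluminium case: begin at the red-marked end and slide along to the other end in one unbroken pass without lifting or easing off, with a steady push of about 15 N (more than 30 N bends the case), keeping the gripper itself off the case. Then stand the shoe upright on its blue pad and let go; leave everything else on the bench where it is.

Things in the scene. Friction and masses are not known exactly. Their poses are not given: they have to be found in the camera images.
- shoe: hand pressing tool, 80 x 34 x 80 mm, 0.35 kg, on the blue pad. White nylon sole, flat over its middle 36 mm, ends ramping up at 20 degrees; steel deck above (78 x 34 mm, up to 24.5 mm high); upright orange block handle, 40 (x) by 26 mm (y), 24.5 to 80 mm high. Origin: centre of the flat sole's underside; x = its length (the way it slides), z = up the handle. Both ends are alike
- pad: fixed blue parking pad, 130 x 130 x 4 mm, on the table; origin at the centre of its underside
- case (a joint): how far the aluminium case (open, 150 x 240 x 55 mm, on the blue holder) is pushed down into its springs: 0 = untouched, 1 mm for every 8 N. The holder's height and lengthwise tip are locked differently each time and are not measured: find the rim by touch or sight. The wide rim near the robot (48 x 240 mm) has the copper strip in a groove along it
- holder: fixed blue foot of the work holder, 160 x 250 x 12 mm, under the case, with the case's yaw; origin at the centre of its underside; y along the case, x across (the rim is on the -x side), z up. The rim top is nominally 105 mm above it, truly 8 mm higher or lower, and tipped up to 3 degrees lengthwise about the middle
- strip_start (a point): nominal point on the rim's centre line, at rim top, at the outer end of strip section 1 beside the red mark, fixed to the holder's foot (105 mm above it): the true one lies up to 13 mm higher or lower and up to 4 mm along. The strip runs along +y; bare rim (with the red square) goes on 30 mm beyond, to -y
- strip_end (a point): the same nominal point at the far end of the strip, 180 mm from strip_start; bare rim goes on 30 mm beyond, to +y
- s1 (a joint): section 1 of 9 of the copper strip (counted from the red mark; 19 x 16.5 mm, one every 20 mm): how far it is pressed in, 0 = standing 4 mm proud of the rim, 0.004 = flush. It moves stiffly and stays where it is left
- s2 (a joint): section 2 of 9 of the copper strip (counted from the red mark; 19 x 16.5 mm, one every 20 mm): how far it is pressed in, 0 = standing 4 mm proud of the rim, 0.004 = flush. It moves stiffly and stays where it is left
- s3 (a joint): section 3 of 9 of the copper strip (counted from the red mark; 19 x 16.5 mm, one every 20 mm): how far it is pressed in, 0 = standing 4 mm proud of the rim, 0.004 = flush. It moves stiffly and stays where it is left
- s4 (a joint): section 4 of 9 of the copper strip (counted from the red mark; 19 x 16.5 mm, one every 20 mm): how far it is pressed in, 0 = standing 4 mm proud of the rim, 0.004 = flush. It moves stiffly and stays where it is left
- s5 (a joint): section 5 of 9 of the copper strip (counted from the red mark; 19 x 16.5 mm, one every 20 mm): how far it is pressed in, 0 = standing 4 mm proud of the rim, 0.004 = flush. It moves stiffly and stays where it is left
- s6 (a joint): section 6 of 9 of the copper strip (counted from the red mark; 19 x 16.5 mm, one every 20 mm): how far it is pressed in, 0 = standing 4 mm proud of the rim, 0.004 = flush. It moves stiffly and stays where it is left
- s7 (a joint): section 7 of 9 of the copper strip (counted from the red mark; 19 x 16.5 mm, one every 20 mm): how far it is pressed in, 0 = standing 4 mm proud of the rim, 0.004 = flush. It moves stiffly and stays where it is left
- s8 (a joint): section 8 of 9 of the copper strip (counted from the red mark; 19 x 16.5 mm, one every 20 mm): how far it is pressed in, 0 = standing 4 mm proud of the rim, 0.004 = flush. It moves stiffly and stays where it is left
- s9 (a joint): section 9 of 9 of the copper strip (counted from the red mark; 19 x 16.5 mm, one every 20 mm): how far it is pressed in, 0 = standing 4 mm proud of the rim, 0.004 = flush. It moves stiffly and stays where it is left
- fan: black cooling fan lying flat, 90 x 90 x 25 mm; bystander; origin under its centre
- meter: teal multimeter lying flat, 150 x 78 x 34 mm; bystander; origin under its centre
- bottle: clear bottle with red cap, 52 mm across, 120 mm high; bystander; origin under its centre
- screwdriver: red-handled screwdriver lying down, 180 mm long, 26 mm thick; bystander; origin under its middle
- spool: solder spool standing up, 56 mm across, 46 mm high; bystander; origin under its centre
Not all that is in view belongs to the job. Leave any green look-alike of the shoe alone.

How it is judged:
By the outcome, as a careful person would: the job done as asked, in the order asked, and still so for the second after the job is handed in, with the robot touching nothing.
It also fails if it takes over 72 s, if anything falls off the work surface, if the arm or the gripper's body presses on something with over 40 N, if the wrist force passes 120 N, or if a joint passes its speed limit or range.

### The arm

A 6-joint arm with a two-finger parallel gripper is mounted at the origin on the work surface. World frame = base frame: x ahead of the robot, y to its left, z up, the work surface at z = 0. Lengths are in m, angles in rad, forces in N, time in s.
With the tool pointing down it reaches from about 0.3 to 1 m from the base axis. Payload 5.1 kg.
Tool frame: the origin (TCP) lies at the very end of the fingers, on their centre line; the grasp point (between the pads) lies bot.grip_depth behind it (bot.grip_depth is the distance from the TCP to the grasp point, in m); z points along the fingers, y is the line along which they close (so a half turn about z gives the same grasp; the last joint's range is limited). The gripper opens to 95 mm and grips with 3 to 60 N. Pads are 20 mm wide; open, the fingers measure 119 mm over their backs; the gripper's body (75 mm by 180 mm) begins 59 mm behind the grasp point.
Start: joints at [-1.366, 0.124, 1.65, -0, 1.367, -0.083], TCP at [0.184, -0.623, 0.215] pointing down, gripper open.
Joint ranges: [-2.61, 2.61], [-1.02, 2.33], [0.03, 2.71], [-1.35, 4.49], [0.32, 2.68], [-2.91, 2.91]. Speed limits (rad/s): [2.57, 2.57, 3.14, 3.14, 3.14, 3.14].

### API

Orientations are given as a unit quaternion [x, y, z, w].
In Python, from bench import bot, vision gives the robot as it stands. The module is installed in compiled form; this text tells all that it offers.
- The arm moves only by the tool send_rows, never from a script. Its argument "increments" is a list of rows, each a list of 7 numbers: the shift along the tool's x, y, z each as a share of 20 cm, from -1 to 1, then the turn, a rotation vector about the tool's x, y, z each as a share of 360 degrees, from -1 to 1, then the opening, from 0 (shut) to 1 (fully open). In form: [[dx, dy, dz, rx, ry, rz, hand], ...]. A call has 1 to 5 rows; each row is the pose to reach, as a shift and turn from the pose commanded when the call began, along the tool's axes at that moment, turning the shorter way round; what a row does not reach only later rows make up. A row lasts 1/8 s, in which the tool goes at most 62.5 mm and 10.7 degrees, less where a joint would pass 70% of its speed; a pose out of reach is approached as far as the arm can. A call with a number of a shift or a turn outside -1 to 1 is refused whole. A call with a gripper value outside its range is refused whole. The fingers move at their own pace and stop on an object; "force" is the grip in N (left out, the last holds). Time passes only in rows, so rows that repeat a pose let the fingers close. It gives the time, the measured TCP pose, the force, the opening and the grip force at its end, in the units of the state.
- bot.get_state(): the state, without advancing time (a new reading comes with each control period).
- vision.camera(name): name is "scene" or "top"; returns a dict with "img" (480x640x3 uint8, blue, green, red), "range_z" (480x640 float32, m along the optical axis (not along the pixel's ray), 0 where there is no reading), "fx", "fy", "cx", "cy" (pixels), "T" (4x4, takes a point from camera to world coordinates). Camera axes: x right, y up, looking along -z (the intrinsics and any distortion apply to the point x, -y, -z); pixel columns grow to the right and rows downward; lengths in m; the calibration is good to about 2 mm. A picture is of the moment at which its call begins.
- bot.finish_job(): hands the job in; it is judged then, once.
The state is a dict: "time": time; "joint_positions": joint angles; "qd": joint speeds; "joint_efforts": joint torques, N m; "position": TCP position; "tool_rot": TCP orientation; "wrist_force": force on the tool from outside, world axes, zero at the start; "wrist_torque": the same for the moment, N m; "finger_gap": finger opening in m; "grasp_force": force on a finger pad.
Only numpy, scipy, OpenCV 4.12 (cv2) and the standard library are available. Lean on these libraries where they do the work, as an engineer would, in place of code of your own. Each camera call takes 0.05 s, during which the arm holds its last target. There are 200 camera calls.

## Working session

There is one attempt and no reset: what is moved stays moved. The work goes in short steps, Python scripts to look and compute and a tool call to move; the robot and the scene stay as the last step left them, time stands still between calls to the robot, and variables do not carry over. Pictures are saved under pics/ and viewed, at most 10 in all, crops included, and the job is handed in when it is done.

Besides the shell and the picture viewer there is one more tool, called after "Emit:" by a JSON object that holds its "op" and its "data", one argument or row to a line. send_rows: Moves the arm, as the interface text tells. Shift numbers are shares of 20 cm and turn numbers shares of 360 degrees, none past 1 either way. Its arguments: {"type":"object","properties":{"increments":{"type":"array","items":{"type":"array","items":{"type":"number","minimum":-1,"maximum":1}}},"force":{"type":"number"}},"required":["increments"]}

```bash
mkdir -p pics
cat > h.py <<'E'
import numpy as np, cv2
from bench import bot, vision
def cam(n):
    c=vision.camera(n); np.savez(f'{n}.npz',**c); return c
def pts(c):
    z=c['range_z']; v,u=np.indices(z.shape)
    p=np.stack([(u-c['cx'])/c['fx']*z,-(v-c['cy'])/c['fy']*z,-z],-1)
    return p@c['T'][:3,:3].T+c['T'][:3,3]
E
python3 - <<'E'
from h import *
for n in('top','scene'):
    c=cam(n); cv2.imwrite(f'pics/{n}1.png',c['img']); print(n,list(c.keys()),c['fx'],c['fy'],c['cx'],c['cy'],c['T'].round(3).tolist(),(c['range_z']>0).mean())
print(bot.get_state(),bot.grip_depth)
E
```

```text
top ['img', 'range_z', 'fx', 'fy', 'cx', 'cy', 'T'] 493.1590155746357 493.1590155746357 313.29339906372525 245.53892248120684 [[0.022, 0.998, -0.063, 0.466], [-1.0, 0.021, -0.005, 0.005], [-0.004, 0.063, 0.998, 1.207], [0.0, 0.0, 0.0, 1.0]] 0.996005859375
scene ['img', 'range_z', 'fx', 'fy', 'cx', 'cy', 'T'] 600.2208072097706 600.2208072097706 325.8793229513651 237.46085100922238 [[0.806, -0.469, 0.36, 1.004], [0.591, 0.636, -0.496, -0.651], [0.004, 0.613, 0.79, 1.161], [0.0, 0.0, 0.0, 1.0]] 0.996103515625
{'time': 0.1, 'joint_positions': array([-1.36558158e+00,  1.24438888e-01,  1.65153896e+00, -3.51980543e-05,
        1.36752776e+00, -8.25940360e-02]), 'qd': array([ 1.57087244e-04,  9.00798249e-04, -1.82040457e-03,  2.03049235e-05,
       -1.27517526e-03,  6.43726778e-04]), 'joint_efforts': array([ 5.93936093e-04, -4.18880618e+01, -3.61096859e+01,  7.76493852e-02,
        4.61658498e-02, -6.81633037e-05]), 'position': array([ 0.18434875, -0.62269261,  0.21350974]), 'tool_rot': array([ 9.89662655e-01,  1.43411697e-01, -7.58060949e-05, -9.53623496e-04]), 'wrist_force': array([ 0.06516148, -0.55407866, -0.03214175]), 'wrist_torque': array([ 0.00665752,  0.00353912, -0.02295489]), 'grasp_force': 0.0, 'finger_gap': 0.09503255409202833} 0.0188
```

View pics/top1.png

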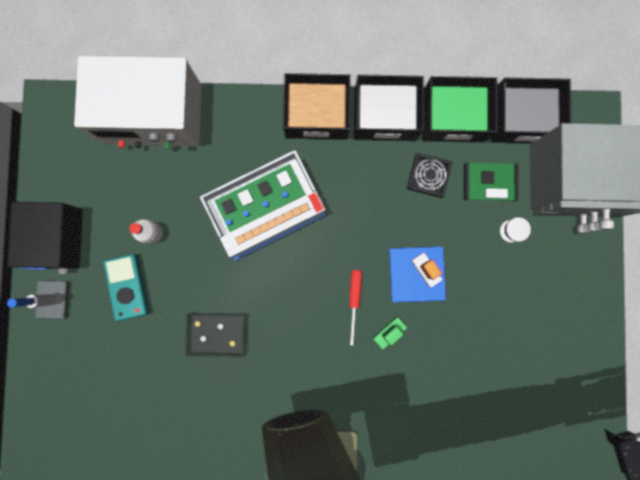

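View pics/scene1.png

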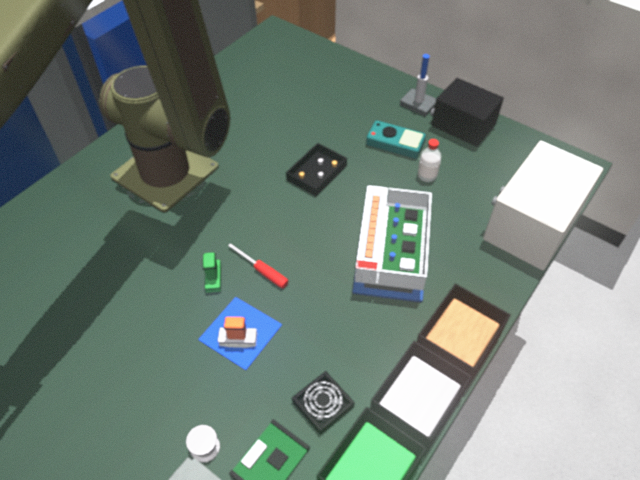

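The top view shows the shoe at px (430,268) on the pad (417,275), the green look-alike at (390,333), and the case with its red mark at (317,203) and strip running to (235,245). The scene view shows the shoe at (236,333) and the strip from (368,258) to (376,200).

Run:
```python
from h import *
for n in('top','scene'):
    c=dict(np.load(n+'.npz')); P=pts(c); hsv=cv2.cvtColor(c['img'],cv2.COLOR_BGR2HSV); H,S,V=[hsv[...,i].astype(int) for i in range(3)]
    org=(H>4)&(H<20)&(S>110)&(V>120)
    red=((H<5)|(H>174))&(S>150)&(V>110)
    blue=(H>100)&(H<125)&(S>150)&(V>80)
    box=lambda x0,x1,y0,y1,z0,z1:(P[...,0]>x0)&(P[...,0]<x1)&(P[...,1]>y0)&(P[...,1]<y1)&(P[...,2]>z0)&(P[...,2]<z1)
    def rect(m,name):
        q=P[m]; 
        if len(q)<5: print(n,name,len(q));return
        r=cv2.minAreaRect(q[:,:2].astype(np.float32)*1000); print(n,name,len(q),'med',np.median(q,0).round(4),'rect',np.round(r[0],1),np.round(r[1],1),round(r[2],1),'mid',((q.min(0)+q.max(0))/2).round(4))
    sh=box(.3,.55,-.4,-.1,.05,.11)
    rect(org&sh,'handle'); 
    rect(sh&box(.3,.55,-.4,-.1,.074,.11),'handletop(z)')
    rect(blue&box(.25,.6,-.4,-.1,-.01,.015),'pad')
    rect(box(.3,.55,-.4,-.1,.02,.035)&(S<60),'deck')
    cs=box(.4,.75,-.05,.3,.08,.14)
    rect(org&cs,'strip'); rect(red&cs,'red')
    rect(blue&box(.4,.75,-.05,.3,-.01,.03),'foot')
    q=P[cs&(V>90)]
    k=org&cs; q=P[k]
    A=np.c_[q[:,:2]-q[:,:2].mean(0),np.ones(len(q))]; s,*_=np.linalg.lstsq(A,q[:,2],rcond=None); print('strip plane',s.round(4),q.mean(0).round(4),'resid',(A@s-q[:,2]).std().round(4))
    print('table z',np.median(P[box(.2,.4,-.1,.1,-.02,.02)][:,2]))
    # long axis of strip
    d=q[:,:2]-q[:,:2].mean(0); w,v=np.linalg.eigh(d.T@d); print('axis',np.degrees(np.arctan2(v[1,1],v[0,1])).round(2), 'extent',np.percentile(d@v[:,1],[0,1,99,100]).round(4))
    t=cs; rect(t,'caseTop')
    cv2.imwrite(f'pics/c_{n}.png',cv2.resize(c['img'][140:270,190:340] if n=='top' else c['img'][170:360,190:450],None,fx=3,fy=3,interpolation=cv2.INTER_CUBIC))
```

```text
top handle 190 med [ 0.4894 -0.2585  0.0827] rect [ 489.4 -259.1] [37.9 24.2] 34.7 mid [ 0.4886 -0.2596  0.0785]
top handletop(z) 434 med [ 0.4715 -0.2435  0.0805] rect [ 413.8 -215.8] [ 46.1 216.3] 58.2 mid [ 0.4143 -0.2183  0.0819]
top pad 2121 med [ 0.4684 -0.2265  0.0032] rect [ 478.5 -243.5] [130.1 130.4] 3.3 mid [ 0.4787 -0.2433  0.0025]
top deck 254 med [ 0.4925 -0.2531  0.0276] rect [ 489. -261.] [77.8 34.8] 34.7 mid [ 0.4896 -0.2611  0.0274]
top strip 10 med [0.5879 0.1014 0.1049] rect [585.6 104.5] [  6.2 143.5] 27.5 mid [0.5849 0.1043 0.1054]
top red 88 med [0.6351 0.009  0.1005] rect [634.8   9.1] [37.2 12.6] 28.5 mid [0.6345 0.0091 0.1005]
top foot 0
strip plane [0.1981 0.1092 0.1051] [0.5865 0.1023 0.1051] resid 0.0017
table z -0.0006008503234227192
axis 117.83 extent [-0.0694 -0.0693  0.0742  0.0742]
top caseTop 2955 med [0.5956 0.1162 0.1018] rect [630.6 128.3] [152.9 240. ] 28.0 mid [0.6291 0.1285 0.0965]
scene handle 283 med [ 0.4951 -0.2668  0.0813] rect [ 493.  -264.1] [37.1 24.6] 37.2 mid [ 0.493  -0.263   0.0702]
scene handletop(z) 440 med [ 0.4803 -0.2537  0.0806] rect [ 415.6 -217.7] [ 47.  215.2] 58.7 mid [ 0.4164 -0.2213  0.0821]
scene pad 2020 med [ 0.4897 -0.2346  0.0033] rect [ 480.1 -243.7] [131.5 131.3] 2.9 mid [ 0.4805 -0.2439  0.0029]
scene deck 342 med [ 0.5026 -0.2688  0.0272] rect [ 491.5 -263.5] [78.  35.6] 37.7 mid [ 0.4917 -0.2632  0.0275]
scene strip 23 med [0.5889 0.094  0.1048] rect [589.8  95.7] [  7.2 163.9] 27.0 mid [0.5889 0.0964 0.1044]
scene red 70 med [0.6361 0.0084 0.1004] rect [636.2   8.9] [35.7 13.6] 27.5 mid [0.6365 0.0077 0.1005]
scene foot 0
strip plane [0.1035 0.0551 0.1048] [0.5892 0.0975 0.1048] resid 0.0021
table z -0.0004137332760799639
axis 117.14 extent [-0.0838 -0.0832  0.0796  0.0801]
scene caseTop 2661 med [0.6081 0.0977 0.1013] rect [631.6 128.2] [152.1 249.5] 27.8 mid [0.6303 0.1264 0.0962]
```

View pics/c_scene.png

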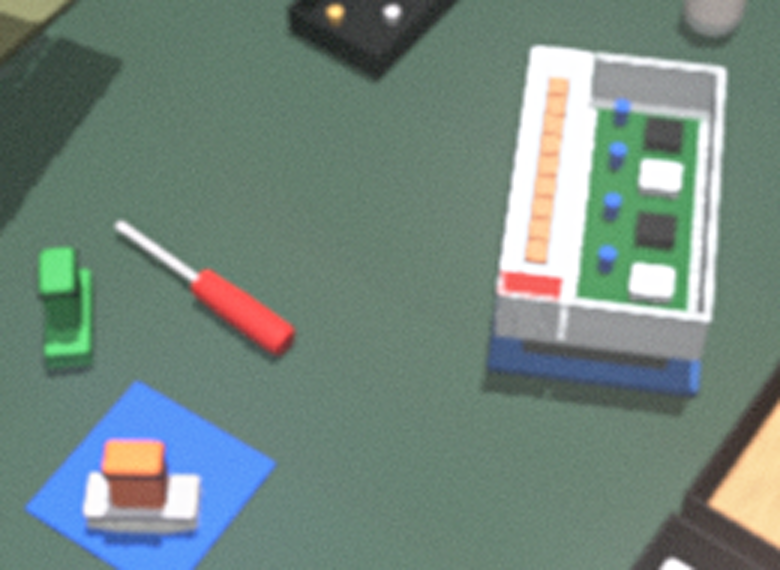

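The crop shows the strip clearly as nine segments, with the red square just below segment 1 and all other objects clear of the path. Next I'll refine the strip and rim geometry.

Run:
```python
from h import *
for n in('top','scene'):
    c=dict(np.load(n+'.npz')); P=pts(c); hsv=cv2.cvtColor(c['img'],cv2.COLOR_BGR2HSV); H,S,V=[hsv[...,i].astype(int) for i in range(3)]
    cs=(P[...,0]>.45)&(P[...,0]<.7)&(P[...,1]>-.03)&(P[...,1]<.28)&(P[...,2]>.08)&(P[...,2]<.13)
    cu=(H>4)&(H<22)&(S>60)&cs
    k,lab,st,_=cv2.connectedComponentsWithStats(cu.astype(np.uint8)); cu=lab==1+np.argmax(st[1:,4])
    q=P[cu]; r=cv2.minAreaRect(q[:,:2].astype(np.float32)*1000); print(n,'strip',len(q),np.round(r[0],1),np.round(r[1],1),round(r[2],2))
    o=q[:,:2].mean(0); a=np.radians(117.7); u=np.array([np.cos(a),np.sin(a)]); w=np.array([-u[1],u[0]])
    f=lambda Q:((Q[:,:2]-o)@u,(Q[:,:2]-o)@w)
    s,t=f(q); p=np.polyfit(s,q[:,2],1); print(' o',o.round(4),'s ext',np.percentile(s,[0,1,99,100]).round(4),'t',np.percentile(t,[1,50,99]).round(4),'line slope(t/s)',np.degrees(np.polyfit(s,t,1)[0]).round(2),'z',p.round(4))
    rim=cs&(S<60)&(V>120); s,t=f(P[rim]); zz=P[rim][:,2]
    for lo,hi in((-.0215,-.012),(.012,.0215)):
        m=(t>lo)&(t<hi)&(abs(s)<.115); p=np.polyfit(s[m],zz[m],1)
        e=abs(zz[m]-np.polyval(p,s[m]))<.003; p=np.polyfit(s[m][e],zz[m][e],1); print(' rim',(lo,hi),m.sum(),e.sum(),p.round(4))
    m=abs(s)<.1; print(' t hist',np.histogram(t[m],np.arange(-.05,.05,.004)))
```

```text
top strip 524 [585.3 104.8] [ 18.2 176.9] 27.9
 o [0.5842 0.1046] s ext [-0.0887 -0.0868  0.0863  0.0882] t [-0.0096  0.      0.0077] line slope(t/s) 0.12 z [0.0164 0.1052]
 rim (-0.0215, -0.012) 394 337 [0.0168 0.1016]
 rim (0.012, 0.0215) 399 335 [0.0131 0.1018]
 t hist (array([  0,   0,   0,   0,   0,   0,  75, 157, 159, 157,  74,  17,  16,
        16,  81, 158, 150, 161, 152,   0,   0,   0,   0,   0]), array([-0.05 , -0.046, -0.042, -0.038, -0.034, -0.03 , -0.026, -0.022,
       -0.018, -0.014, -0.01 , -0.006, -0.002,  0.002,  0.006,  0.01 ,
        0.014,  0.018,  0.022,  0.026,  0.03 ,  0.034,  0.038,  0.042,
        0.046]))
scene strip 392 [587.3 101.1] [ 14.6 176.8] 27.87
 o [0.5895 0.0971] s ext [-0.0839 -0.0822  0.0911  0.0929] t [-0.0071 -0.0001  0.0071] line slope(t/s) 0.07 z [0.0119 0.1055]
 rim (-0.0215, -0.012) 330 248 [0.0288 0.1013]
 rim (0.012, 0.0215) 327 232 [0.0246 0.1014]
 t hist (array([  0,   0,   0,   0,   0,   0,  47, 120, 116, 121,  51,  11,  10,
        11,  54, 127, 116, 120,  69,   0,   0,   0,   0,   0]), array([-0.05 , -0.046, -0.042, -0.038, -0.034, -0.03 , -0.026, -0.022,
       -0.018, -0.014, -0.01 , -0.006, -0.002,  0.002,  0.006,  0.01 ,
        0.014,  0.018,  0.022,  0.026,  0.03 ,  0.034,  0.038,  0.042,
        0.046]))
```

```bash
cat >> h.py <<'E'
from scipy.spatial.transform import Rotation as R
def rel(xyz,yaw,pitch=0):
    """increments to a target: tool down, tool x at yaw deg, pitch = rise of tool x (deg)"""
    s=bot.get_state(); r=R.from_quat(s['tool_rot'])
    y,p=np.radians([yaw,pitch]); x=np.array([np.cos(p)*np.cos(y),np.cos(p)*np.sin(y),np.sin(p)])
    yy=np.array([np.sin(y),-np.cos(y),0]); t=R.from_matrix(np.c_[x,yy,np.cross(x,yy)])
    d=r.inv().apply(np.array(xyz)-s['position'])/.2; w=(r.inv()*t).as_rotvec()/(2*np.pi)
    print('inc',d.round(4),w.round(4),'pos',s['position'].round(4),'t',s['time'].round(2),'F',s['wrist_force'].round(2))
E
python3 -c "
from h import *
rel((.4903,-.2622,.16),36)"
```

```text
Traceback (most recent call last):
  File "h.py", line 16, in rel
    print('inc',d.round(4),w.round(4),'pos',s['position'].round(4),'t',s['time'].round(2),'F',s['wrist_force'].round(2))
                                                                       ^^^^^^^^^^^^^^^
AttributeError: 'float' object has no attribute 'round'
```

```bash
sed -i "s/s\['time'\].round(2)/round(s['time'],2)/" h.py; python3 -c "
from h import *
rel((.4903,-.2622,.16),36)"
```

```text
inc [ 1.9784 -1.2936  0.2703] [-0.0003 -0.0001 -0.0542] pos [ 0.1843 -0.6227  0.2135] t 0.1 F [ 0.07 -0.55 -0.03]
```

Emit:
{"op": "send_rows", "data": {
  "increments": [
    [0.2,-0.13,0,0,0,0,1],
    [0.4,-0.26,0,0,0,0,1],
    [0.6,-0.39,0,0,0,0,1],
    [0.8,-0.52,0,0,0,0,1],
    [0.98,-0.64,0,0,0,0,1]
  ]
}}

```text
time: 0.72
position: [0.3368, -0.4433, 0.2141]
tool_rot: [0.99, 0.144, -0.0, -0.0]
wrist_force: [0.4, 0.2, 0.1]
finger_gap: 0.0954
grasp_force: 0.0
```

Emit:
{"op": "send_rows", "data": {
  "increments": [
    [0.2,-0.13,0.05,0,0,-0.01,1],
    [0.4,-0.26,0.1,0,0,-0.02,1],
    [0.6,-0.39,0.15,0,0,-0.03,1],
    [0.8,-0.52,0.2,0,0,-0.04,1],
    [0.98,-0.64,0.25,0,0,-0.054,1]
  ]
}}

```text
time: 1.35
position: [0.4883, -0.2649, 0.1639]
tool_rot: [0.951, 0.31, -0.0, -0.0]
wrist_force: [0.1, -0.2, -0.0]
finger_gap: 0.095
grasp_force: 0.0
```

Emit:
{"op": "send_rows", "data": {
  "increments": [
    [0,0,0,0,0,0,1],
    [0,0,0,0,0,0,1]
  ]
}}

```text
time: 1.6
position: [0.4874, -0.2667, 0.1645]
tool_rot: [0.951, 0.308, -0.0, -0.0]
wrist_force: [0.7, -0.8, 0.6]
finger_gap: 0.095
grasp_force: 0.0
```

```bash
python3 -c "
from h import *
rel((.4903,-.2622,.16),36); rel((.4903,-.2622,.04),36)
c=cam('scene'); cv2.imwrite('pics/s2.png',cv2.resize(c['img'][200:440,100:420],None,fx=2,fy=2))"
```

```text
inc [ 0.0251 -0.0097  0.0224] [-0.      0.0001 -0.0002] pos [ 0.4874 -0.2667  0.1645] t 1.6 F [ 0.68 -0.79  0.58]
inc [ 0.0255 -0.0095  0.6224] [-0.      0.0001 -0.0002] pos [ 0.4874 -0.2667  0.1645] t 1.6 F [ 0.68 -0.79  0.58]
```

View pics/s2.png

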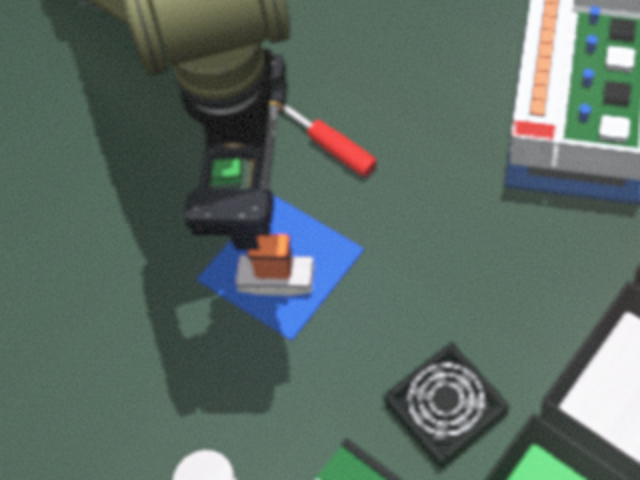

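The gripper is lined up above the orange shoe (px 270,255 in the crop), with the screwdriver and look-alike well clear. I'll descend and grip.

Emit:
{"op": "send_rows", "data": {
  "increments": [
    [0.025,-0.01,0.15,0,0,0,1],
    [0.025,-0.01,0.3,0,0,0,1],
    [0.025,-0.01,0.45,0,0,0,1],
    [0.025,-0.01,0.58,0,0,0,1],
    [0.025,-0.01,0.62,0,0,0,1]
  ]
}}

```text
time: 2.28
position: [0.4889, -0.2624, 0.0391]
tool_rot: [0.952, 0.307, -0.001, -0.001]
wrist_force: [0.8, -0.1, -0.3]
finger_gap: 0.0951
grasp_force: 0.0
```

Emit:
{"op": "send_rows", "data": {
  "increments": [
    [0,0,0,0,0,0,0.4],
    [0,0,0,0,0,0,0.3],
    [0,0,0,0,0,0,0.2],
    [0,0,0,0,0,0,0],
    [0,0,0,0,0,0,0]
  ],
  "force": 55
}}

```text
time: 2.9
position: [0.4908, -0.262, 0.041]
tool_rot: [0.951, 0.309, 0.0, 0.0]
wrist_force: [0.2, -0.1, 1.0]
finger_gap: 0.0504
grasp_force: 0.0
```

Emit:
{"op": "send_rows", "data": {
  "increments": [
    [0,0,0,0,0,0,0],
    [0,0,0,0,0,0,0],
    [0,0,0,0,0,0,0]
  ]
}}

```text
time: 3.28
position: [0.4906, -0.262, 0.0406]
tool_rot: [0.951, 0.308, 0.0, 0.0]
wrist_force: [0.5, -0.2, -0.6]
finger_gap: 0.0258
grasp_force: 54.8
```

```bash
python3 -c "
from h import *
rel((.4903,-.2622,.2),36); s=bot.get_state(); print(s['wrist_torque'],s['grasp_force'],s['finger_gap'],s['joint_positions'])"
```

```text
inc [-0.0019 -0.     -0.7969] [ 0.     -0.     -0.0002] pos [ 0.4906 -0.262   0.0406] t 3.27 F [ 0.54 -0.19 -0.61]
[-0.11927261 -0.11084629 -0.05618463] 54.82219576835632 0.025756224666864794 [-5.86999498e-01  9.33650600e-02  1.99629290e+00 -5.19785845e-06
  1.05172967e+00  3.56675378e-01]
```

Emit:
{"op": "send_rows", "data": {
  "increments": [
    [0,0,-0.1,0,0,0,0],
    [0,0,-0.3,0,0,0,0],
    [0,0,-0.5,0,0,0,0],
    [0,0,-0.7,0,0,0,0],
    [0,0,-0.8,0,0,0,0]
  ]
}}

```text
time: 3.9
position: [0.4913, -0.2624, 0.204]
tool_rot: [0.951, 0.308, 0.001, 0.002]
wrist_force: [0.3, 0.0, -4.6]
finger_gap: 0.0258
grasp_force: 54.8
```

Emit:
{"op": "send_rows", "data": {
  "increments": [
    [0,0,0,0,0,0,0],
    [0,0,0,0,0,0,0]
  ]
}}

```text
time: 4.15
position: [0.4895, -0.2613, 0.1984]
tool_rot: [0.951, 0.308, -0.001, -0.001]
wrist_force: [-1.3, -0.0, -4.1]
finger_gap: 0.0257
grasp_force: 54.8
```

```bash
python3 -c "
from h import *
rel((.6404,.0003,.19),117.8,1.0)
s=bot.get_state(); print(s['wrist_torque'],s['grasp_force'],s['finger_gap'])"
```

```text
inc [ 1.3785 -0.6162  0.0422] [ 0.0014  0.0021 -0.2274] pos [ 0.4895 -0.2613  0.1984] t 4.15 F [-1.26 -0.04 -4.14]
[-0.03208187  0.00813035 -0.02212788] 54.82030391693115 0.02574923032251729
```

Emit:
{"op": "send_rows", "data": {
  "increments": [
    [0.1,-0.05,0,0,0,0,0],
    [0.25,-0.11,0,0,0,0,0],
    [0.4,-0.18,0,0,0,0,0],
    [0.55,-0.25,0,0,0,0,0],
    [0.69,-0.31,0,0,0,0,0]
  ]
}}

```text
time: 4.78
position: [0.565, -0.1293, 0.1976]
tool_rot: [0.951, 0.309, -0.002, -0.001]
wrist_force: [-0.2, -0.3, -4.1]
finger_gap: 0.0259
grasp_force: 54.8
```

Emit:
{"op": "send_rows", "data": {
  "increments": [
    [0.15,-0.07,0,0,0,-0.025,0],
    [0.3,-0.14,0,0,0,-0.05,0],
    [0.45,-0.2,0,0,0,-0.075,0],
    [0.6,-0.27,0,0,0,-0.1,0],
    [0.69,-0.31,0,0,0,-0.12,0]
  ]
}}

```text
time: 5.4
position: [0.6405, 0.0019, 0.1973]
tool_rot: [0.769, 0.639, -0.002, -0.002]
wrist_force: [-0.5, 0.3, -4.8]
finger_gap: 0.0256
grasp_force: 54.8
```

Emit:
{"op": "send_rows", "data": {
  "increments": [
    [0,0,0,0,0,-0.025,0],
    [0,0,0,0,0,-0.05,0],
    [0,0,0,0,0,-0.075,0],
    [0,0,0,0,0,-0.1,0],
    [0,0,0,0,0,-0.107,0]
  ]
}}

```text
time: 6.02
position: [0.6399, 0.0005, 0.1973]
tool_rot: [0.517, 0.856, -0.001, -0.002]
wrist_force: [0.0, -0.2, -5.1]
finger_gap: 0.0262
grasp_force: 54.8
```

Emit:
{"op": "send_rows", "data": {
  "increments": [
    [0,0,0,0,0,0,0],
    [0,0,0,0,0,0,0]
  ]
}}

```text
time: 6.28
position: [0.6406, 0.0005, 0.199]
tool_rot: [0.518, 0.855, -0.001, -0.001]
wrist_force: [-0.3, -0.2, -4.3]
finger_gap: 0.0261
grasp_force: 54.8
```

```bash
python3 -c "
from h import *
rel((.6404,.0003,.15),117.8,1.0)
s=bot.get_state(); print(s['wrist_torque'],s['grasp_force'],s['finger_gap'])"
```

```text
inc [-0.0006 -0.0007  0.245 ] [-0.0003  0.0026 -0.0005] pos [6.406e-01 5.000e-04 1.990e-01] t 6.28 F [-0.3  -0.16 -4.34]
[-0.0284877  -0.13994396  0.06641952] 54.82029855251312 0.02607648440985513
```

Emit:
{"op": "send_rows", "data": {
  "increments": [
    [0,0,0.06,0,0.001,0,0],
    [0,0,0.13,0,0.002,0,0],
    [0,0,0.19,0,0.0028,0,0],
    [0,0,0.24,0,0.0028,0,0],
    [0,0,0.24,0,0.0028,0,0]
  ]
}}

```text
time: 6.9
position: [0.6404, 0.0004, 0.151]
tool_rot: [0.518, 0.856, 0.004, -0.009]
wrist_force: [-0.3, 0.0, -4.4]
finger_gap: 0.0256
grasp_force: 54.8
```

```bash
python3 -c "
from h import *
rel((.6404,.0003,.138),117.8,1.0)
c=cam('scene'); cv2.imwrite('pics/s3.png',cv2.resize(c['img'][150:310,300:480],None,fx=3.6,fy=3.6,interpolation=cv2.INTER_CUBIC))"
```

```text
inc [-0.0018 -0.0002  0.0649] [-0.0004 -0.0003 -0.0004] pos [6.404e-01 4.000e-04 1.510e-01] t 6.9 F [-0.26  0.04 -4.37]
```

View pics/s3.png

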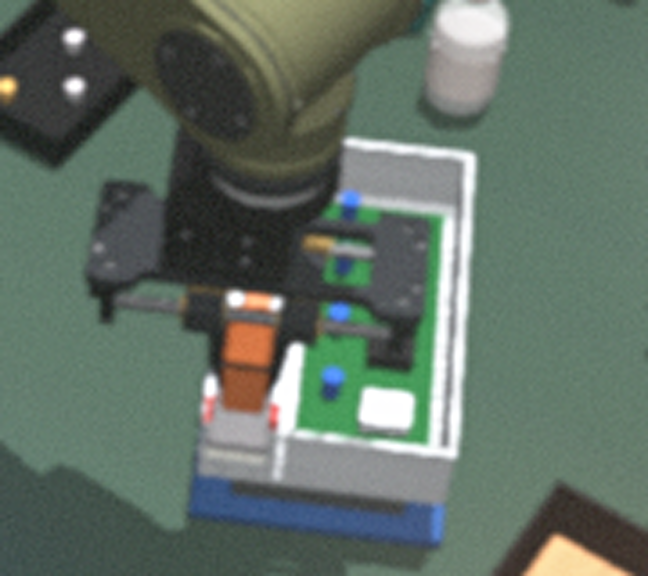

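The shoe sits centred over the rim at its near end, with the red mark showing evenly on both sides at (208,408) and (273,412). Next comes the touchdown.

Emit:
{"op": "send_rows", "data": {
  "increments": [
    [0,0,0.03,0,0,0,0],
    [0,0,0.05,0,0,0,0],
    [0,0,0.06,0,0,0,0],
    [0,0,0.06,0,0,0,0]
  ]
}}

```text
time: 7.45
position: [0.6411, 0.0006, 0.1405]
tool_rot: [0.518, 0.856, 0.004, -0.008]
wrist_force: [-0.4, 0.0, -3.4]
finger_gap: 0.0257
grasp_force: 54.8
```

Emit:
{"op": "send_rows", "data": {
  "increments": [
    [0,0,0.0025,0,0,0,0],
    [0,0,0.005,0,0,0,0],
    [0,0,0.005,0,0,0,0]
  ]
}}

```text
time: 7.82
position: [0.6412, 0.0006, 0.1397]
tool_rot: [0.518, 0.856, 0.005, -0.008]
wrist_force: [-1.2, -0.3, -4.6]
finger_gap: 0.0258
grasp_force: 54.8
```

Emit:
{"op": "send_rows", "data": {
  "increments": [
    [0,0,0.0025,0,0,0,0],
    [0,0,0.005,0,0,0,0],
    [0,0,0.005,0,0,0,0]
  ]
}}

```text
time: 8.2
position: [0.6411, 0.0006, 0.1386]
tool_rot: [0.518, 0.856, 0.005, -0.008]
wrist_force: [-0.5, -0.3, -4.6]
finger_gap: 0.0259
grasp_force: 54.8
```

Emit:
{"op": "send_rows", "data": {
  "increments": [
    [0,0,0.0025,0,0,0,0],
    [0,0,0.005,0,0,0,0],
    [0,0,0.005,0,0,0,0]
  ]
}}

```text
time: 8.57
position: [0.6412, 0.0006, 0.1377]
tool_rot: [0.518, 0.856, 0.005, -0.007]
wrist_force: [0.2, -0.3, -3.3]
finger_gap: 0.0258
grasp_force: 54.8
```

Emit:
{"op": "send_rows", "data": {
  "increments": [
    [0,0,0.0025,0,0,0,0],
    [0,0,0.005,0,0,0,0],
    [0,0,0.005,0,0,0,0]
  ]
}}

```text
time: 8.95
position: [0.6414, 0.0006, 0.1372]
tool_rot: [0.518, 0.856, 0.005, -0.007]
wrist_force: [-0.6, 0.2, -0.8]
finger_gap: 0.0259
grasp_force: 54.8
```

Emit:
{"op": "send_rows", "data": {
  "increments": [
    [0,0,0.0025,0,0,0,0],
    [0,0,0.005,0,0,0,0],
    [0,0,0.005,0,0,0,0]
  ]
}}

```text
time: 9.32
position: [0.6414, 0.0005, 0.1364]
tool_rot: [0.518, 0.856, 0.005, -0.007]
wrist_force: [-1.5, -0.9, 1.4]
finger_gap: 0.0257
grasp_force: 54.8
```

Emit:
{"op": "send_rows", "data": {
  "increments": [
    [0,0,0.0025,0,0,0,0],
    [0,0,0.005,0,0,0,0],
    [0,0,0.005,0,0,0,0]
  ]
}}

```text
time: 9.7
position: [0.6415, 0.0005, 0.1357]
tool_rot: [0.518, 0.856, 0.005, -0.007]
wrist_force: [-2.4, -1.2, 5.3]
finger_gap: 0.0256
grasp_force: 54.8
```

Emit:
{"op": "send_rows", "data": {
  "increments": [
    [0,0,0.0025,0,0,0,0],
    [0,0,0.005,0,0,0,0],
    [0,0,0.005,0,0,0,0]
  ]
}}

```text
time: 10.07
position: [0.6415, 0.0005, 0.1354]
tool_rot: [0.518, 0.856, 0.005, -0.007]
wrist_force: [-2.5, -0.8, 7.5]
finger_gap: 0.0253
grasp_force: 54.8
```

```bash
python3 -c "
from h import *
rel((.6404,.0003,.138),117.8,1.0)
s=bot.get_state(); print(s['wrist_torque'],s['grasp_force'],s['finger_gap'])"
```

```text
inc [ 0.002  -0.0055 -0.0129] [ 0.0001  0.0001 -0.0004] pos [6.415e-01 5.000e-04 1.354e-01] t 10.07 F [-2.45 -0.75  7.48]
[-0.13806836  0.71652119  0.08138013] 54.82733130455017 0.02533933484885208
```

Emit:
{"op": "send_rows", "data": {
  "increments": [
    [0,0,0.0025,0,0,0,0],
    [0,0,0.005,0,0,0,0],
    [0,0,0.005,0,0,0,0]
  ]
}}

```text
time: 10.45
position: [0.6416, 0.0005, 0.1351]
tool_rot: [0.518, 0.856, 0.005, -0.007]
wrist_force: [-4.3, -1.2, 10.3]
finger_gap: 0.0258
grasp_force: 54.8
```

Emit:
{"op": "send_rows", "data": {
  "increments": [
    [0.005,0,0,0,0,0,0],
    [0.012,0,0,0,0,0,0],
    [0.02,0,0,0,0,0,0],
    [0.028,0,0,0,0,0,0],
    [0.036,0,0,0,0,0,0]
  ]
}}

```text
time: 11.08
position: [0.6407, 0.0049, 0.1358]
tool_rot: [0.518, 0.856, 0.005, -0.003]
wrist_force: [2.3, -6.8, 6.5]
finger_gap: 0.026
grasp_force: 54.8
```

Emit:
{"op": "send_rows", "data": {
  "increments": [
    [0.008,0,0,0,0,0,0],
    [0.016,0,0,0,0,0,0],
    [0.024,0,0,0,0,0,0],
    [0.032,0,0,0,0,0,0],
    [0.04,0,0,0,0,0,0]
  ]
}}

```text
time: 11.7
position: [0.637, 0.0128, 0.1359]
tool_rot: [0.518, 0.856, 0.005, -0.003]
wrist_force: [2.1, -3.7, 7.5]
finger_gap: 0.0259
grasp_force: 54.8
```

Emit:
{"op": "send_rows", "data": {
  "increments": [
    [0.008,-0.001,0.002,0,0,0,0],
    [0.016,-0.003,0.004,0,0,0,0],
    [0.024,-0.005,0.006,0,0,0,0],
    [0.032,-0.007,0.007,0,0,0,0],
    [0.04,-0.009,0.007,0,0,0,0]
  ]
}}

```text
time: 12.32
position: [0.633, 0.0185, 0.1358]
tool_rot: [0.518, 0.856, 0.006, -0.002]
wrist_force: [3.9, -4.3, 8.7]
finger_gap: 0.0255
grasp_force: 54.8
```

Emit:
{"op": "send_rows", "data": {
  "increments": [
    [0.008,0,0,0,0,0,0],
    [0.016,0,0,0,0,0,0],
    [0.024,0,0,0,0,0,0],
    [0.032,0,0,0,0,0,0],
    [0.04,0,0,0,0,0,0]
  ]
}}

```text
time: 12.95
position: [0.6292, 0.0252, 0.1359]
tool_rot: [0.518, 0.856, 0.005, -0.002]
wrist_force: [3.8, -6.6, 8.7]
finger_gap: 0.0256
grasp_force: 54.8
```

```bash
cat >> h.py <<'E'
def chk():
    s=bot.get_state(); u=np.array([-.4664,.8846]); d=s['position'][:2]-np.array([.5863,.103])
    x=R.from_quat(s['tool_rot']).as_matrix()
    print('s',(d@u*1000).round(1),'t(tool y)',(d@np.array([.8846,.4664])*1000).round(1),'z',s['position'][2].round(4),'push',(s['wrist_force'][2]+4.3).round(1),'yaw',np.degrees(np.arctan2(x[1,0],x[0,0])).round(2),'pitch',np.degrees(x[2,0]).round(2),'roll',np.degrees(x[2,1]).round(2),s['wrist_torque'].round(2))
E
python3 -c "
from h import *
chk()"
```

```text
s -88.8 t(tool y) 1.6 z 0.1359 push 13.0 yaw 117.65 pitch 0.48 roll 0.43 [-1.31 -0.71  0.03]
```

Emit:
{"op": "send_rows", "data": {
  "increments": [
    [0.008,0,0.002,0,0.0004,0,0],
    [0.016,0,0.004,0,0.0008,0,0],
    [0.024,0,0.006,0,0.0012,0,0],
    [0.032,0,0.007,0,0.0015,0,0],
    [0.04,0,0.007,0,0.0015,0,0]
  ]
}}

```text
time: 13.58
position: [0.6258, 0.0324, 0.1355]
tool_rot: [0.518, 0.856, 0.008, -0.005]
wrist_force: [2.1, -6.2, 11.2]
finger_gap: 0.0258
grasp_force: 54.8
```

Emit:
{"op": "send_rows", "data": {
  "increments": [
    [0.008,0,0,0,0,0,0],
    [0.016,0,0,0,0,0,0],
    [0.024,0,0,0,0,0,0],
    [0.032,0,0,0,0,0,0],
    [0.04,0,0.0005,0,0,0,0]
  ]
}}

```text
time: 14.2
position: [0.6225, 0.0391, 0.1358]
tool_rot: [0.518, 0.856, 0.008, -0.005]
wrist_force: [3.5, -8.0, 10.9]
finger_gap: 0.0257
grasp_force: 54.8
```

```bash
python3 -c "
from h import *
chk()"
```

```text
s -73.4 t(tool y) 2.2 z 0.1358 push 15.2 yaw 117.67 pitch 0.93 roll 0.51 [-1.55 -0.69  0.06]
```

Emit:
{"op": "send_rows", "data": {
  "increments": [
    [0.008,-0.001,0,0,0,0,0],
    [0.016,-0.002,0,0,0,0,0],
    [0.024,-0.003,0,0,0,0,0],
    [0.032,-0.004,0,0,0,0,0],
    [0.04,-0.005,0.0005,0,0,0,0]
  ]
}}

```text
time: 14.82
position: [0.6179, 0.0462, 0.1359]
tool_rot: [0.518, 0.856, 0.009, -0.005]
wrist_force: [3.6, -5.4, 10.9]
finger_gap: 0.0261
grasp_force: 54.8
```

Emit:
{"op": "send_rows", "data": {
  "increments": [
    [0.008,0,0,0,0,0,0],
    [0.016,0,0,0,0,0,0],
    [0.024,0,0,0,0,0,0],
    [0.032,0,0,0,0,0,0],
    [0.04,0,0.0005,0,0,0,0]
  ]
}}

```text
time: 15.45
position: [0.614, 0.0532, 0.136]
tool_rot: [0.517, 0.856, 0.008, -0.005]
wrist_force: [3.8, -6.5, 11.6]
finger_gap: 0.0258
grasp_force: 54.8
```

Emit:
{"op": "send_rows", "data": {
  "increments": [
    [0.008,0,0,0,0,0,0],
    [0.016,0,0,0,0,0,0],
    [0.024,0,0,0,0,0,0],
    [0.032,0,0,0,0,0,0],
    [0.04,0,0.0005,0,0,0,0]
  ]
}}

```text
time: 16.08
position: [0.6106, 0.06, 0.1361]
tool_rot: [0.518, 0.856, 0.008, -0.005]
wrist_force: [4.1, -7.8, 12.3]
finger_gap: 0.0255
grasp_force: 54.8
```

```bash
python3 -c "
from h import *
chk()
c=cam('scene'); P=pts(c); cv2.imwrite('pics/s4.png',cv2.resize(c['img'][150:310,300:480],None,fx=3.6,fy=3.6,interpolation=cv2.INTER_CUBIC))
hsv=cv2.cvtColor(c['img'],cv2.COLOR_BGR2HSV); H,S=hsv[...,0],hsv[...,1]
u=np.array([-.4664,.8846]);w=np.array([.8846,.4664]); o=np.array([.5873,.1011]); s=(P[...,:2]-o)@u; t=(P[...,:2]-o)@w
b=(P[...,2]>.08)&(P[...,2]<.115)
for k in range(-12,0):
    m=b&(s>k*.01)&(s<k*.01+.01); cu=m&(abs(t)<.006); rm=m&(abs(t)>.012)&(abs(t)<.021); print(k,cu.sum(),rm.sum(),np.median(P[cu][:,2]).round(4),np.median(P[rm][:,2]).round(4),np.median(H[cu]))
"
```

```text
s -49.4 t(tool y) 1.4 z 0.1361 push 16.6 yaw 117.67 pitch 0.94 roll 0.53 [-1.59 -0.75  0.04]
-12 40 63 0.0952 0.095 101.0
-11 19 30 0.0975 0.0987 1.0
-10 20 30 0.0982 0.0987 152.5
-9 31 39 0.099 0.0982 15.0
-8 1 12 0.0952 0.0988 11.0
-7 0 13 nan 0.0974 nan
-6 0 12 nan 0.0981 nan
-5 0 14 nan 0.0995 nan
-4 0 9 nan 0.0999 nan
-3 0 6 nan 0.0986 nan
-2 0 0 nan nan nan
-1 0 0 nan nan nan
  return _methods._mean(a, axis=axis, dtype=dtype,
  ret = ret.dtype.type(ret / rcount)
```

View pics/s4.png

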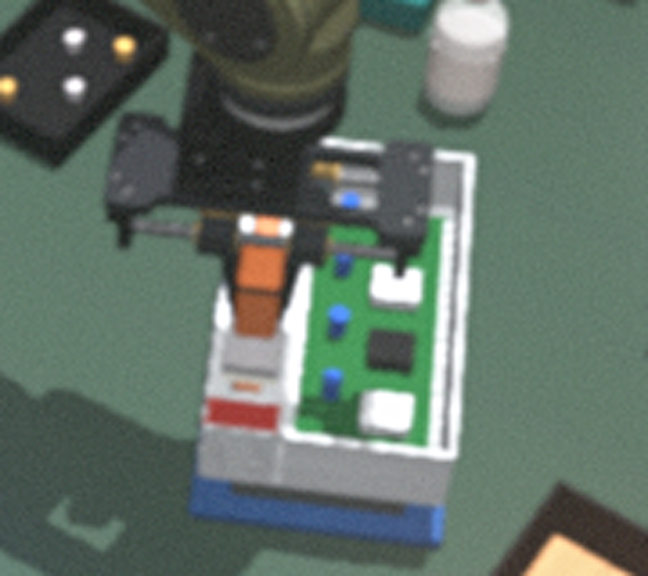

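The copper behind the shoe (px 245,385) is level with the rim and the push is steady, so I'll continue.

Emit:
{"op": "send_rows", "data": {
  "increments": [
    [0.008,0,0,0,0,0,0],
    [0.016,0,0,0,0,0,0],
    [0.025,-0.001,0,0,0,0,0],
    [0.034,-0.002,0,0,0,0,0],
    [0.043,-0.003,-0.001,0,0,0,0]
  ]
}}

```text
time: 16.75
position: [0.6058, 0.0681, 0.1364]
tool_rot: [0.518, 0.856, 0.009, -0.005]
wrist_force: [3.0, -6.1, 11.1]
finger_gap: 0.0259
grasp_force: 54.8
```

Emit:
{"op": "send_rows", "data": {
  "increments": [
    [0.009,0,0,0,0,0,0],
    [0.018,0,0,0,0,0,0],
    [0.027,0,0,0,0,0,0],
    [0.036,0,0,0,0,0,0],
    [0.045,-0.001,0,0,0,0,0]
  ]
}}

```text
time: 17.38
position: [0.6016, 0.0755, 0.1365]
tool_rot: [0.518, 0.856, 0.008, -0.005]
wrist_force: [4.5, -6.1, 10.6]
finger_gap: 0.026
grasp_force: 54.8
```

Emit:
{"op": "send_rows", "data": {
  "increments": [
    [0.009,0,0,0,0,0,0],
    [0.018,0,0,0,0,0,0],
    [0.027,0,0,0,0,0,0],
    [0.036,0,0,0,0,0,0],
    [0.045,-0.001,0,0,0,0,0]
  ]
}}

```text
time: 18.0
position: [0.5969, 0.084, 0.1367]
tool_rot: [0.518, 0.856, 0.009, -0.006]
wrist_force: [3.1, -5.1, 11.0]
finger_gap: 0.0258
grasp_force: 54.8
```

```bash
python3 -c "
from h import *
chk()"
```

```text
s -21.8 t(tool y) 0.5 z 0.1367 push 15.3 yaw 117.67 pitch 1.06 roll 0.52 [-1.3  -0.73  0.02]
```

Emit:
{"op": "send_rows", "data": {
  "increments": [
    [0.009,0,0,0,0,0,0],
    [0.018,0,0,0,0,0,0],
    [0.027,0,0,0,0,0,0],
    [0.036,0,0,0,0,0,0],
    [0.045,0,0.0005,0,0,0,0]
  ]
}}

```text
time: 18.62
position: [0.5929, 0.0914, 0.1368]
tool_rot: [0.518, 0.856, 0.008, -0.005]
wrist_force: [2.9, -6.8, 11.4]
finger_gap: 0.0254
grasp_force: 54.8
```

Emit:
{"op": "send_rows", "data": {
  "increments": [
    [0.009,0,0,0,0,0,0],
    [0.018,0,0,0,0,0,0],
    [0.027,0,0,0,0,0,0],
    [0.036,0,0,0,0,0,0],
    [0.045,0,0.0005,0,0,0,0]
  ]
}}

```text
time: 19.25
position: [0.5885, 0.0999, 0.1369]
tool_rot: [0.518, 0.856, 0.009, -0.006]
wrist_force: [2.5, -5.5, 11.7]
finger_gap: 0.0258
grasp_force: 54.8
```

Emit:
{"op": "send_rows", "data": {
  "increments": [
    [0.009,0,0,0,0,0,0],
    [0.018,0,0,0,0,0,0],
    [0.027,0,0,0,0,0,0],
    [0.036,0,0,0,0,0,0],
    [0.045,0,0.0005,0,0,0,0]
  ]
}}

```text
time: 19.88
position: [0.5845, 0.1075, 0.1371]
tool_rot: [0.517, 0.856, 0.008, -0.005]
wrist_force: [3.5, -7.6, 10.4]
finger_gap: 0.0259
grasp_force: 54.8
```

```bash
python3 -c "
from h import *
chk()"
```

```text
s 4.8 t(tool y) 0.5 z 0.1371 push 14.7 yaw 117.67 pitch 1.01 roll 0.51 [-1.62 -0.84  0.07]
```

Emit:
{"op": "send_rows", "data": {
  "increments": [
    [0.009,0,0,0,0,0,0],
    [0.018,0,0,0,0,0,0],
    [0.027,0,0,0,0,0,0],
    [0.036,0,0.001,0,0,0,0],
    [0.045,0,0.001,0,0,0,0]
  ]
}}

```text
time: 20.5
position: [0.5805, 0.1154, 0.1372]
tool_rot: [0.517, 0.856, 0.008, -0.005]
wrist_force: [4.3, -9.0, 11.2]
finger_gap: 0.0258
grasp_force: 54.8
```

Emit:
{"op": "send_rows", "data": {
  "increments": [
    [0.009,0,0,0,0,0,0],
    [0.018,0,0,0,0,0,0],
    [0.027,0,0,0,0,0,0],
    [0.036,0,0,0,0,0,0],
    [0.045,0,0.001,0,0,0,0]
  ]
}}

```text
time: 21.12
position: [0.5761, 0.1239, 0.1373]
tool_rot: [0.517, 0.856, 0.009, -0.006]
wrist_force: [2.7, -6.7, 12.6]
finger_gap: 0.0259
grasp_force: 54.8
```

Emit:
{"op": "send_rows", "data": {
  "increments": [
    [0.009,0,0,0,0,0,0],
    [0.018,0,0,0,0,0,0],
    [0.027,0,0,0,0,0,0],
    [0.036,0,0,0,0,0,0],
    [0.045,0,0.001,0,0,0,0]
  ]
}}

```text
time: 21.75
position: [0.5722, 0.1314, 0.1373]
tool_rot: [0.517, 0.856, 0.009, -0.005]
wrist_force: [3.9, -7.4, 12.3]
finger_gap: 0.0256
grasp_force: 54.8
```

```bash
python3 -c "
from h import *
chk()"
```

```text
s 31.7 t(tool y) 0.8 z 0.1373 push 16.6 yaw 117.68 pitch 1.01 roll 0.53 [-1.7  -0.84  0.07]
```

Emit:
{"op": "send_rows", "data": {
  "increments": [
    [0.009,0,0,0,0,0,0],
    [0.018,0,0,0,0,0,0],
    [0.027,0,0,0,0,0,0],
    [0.036,0,-0.001,0,0,0,0],
    [0.045,-0.001,-0.001,0,0,0,0]
  ]
}}

```text
time: 22.38
position: [0.5675, 0.1401, 0.1376]
tool_rot: [0.517, 0.856, 0.009, -0.006]
wrist_force: [3.4, -5.7, 11.2]
finger_gap: 0.026
grasp_force: 54.8
```

Emit:
{"op": "send_rows", "data": {
  "increments": [
    [0.009,0,0,0,0,0,0],
    [0.018,0,0,0,0,0,0],
    [0.027,0,0,0,0,0,0],
    [0.036,0,0,0,0,0,0],
    [0.045,-0.001,0,0,0,0,0]
  ]
}}

```text
time: 23.0
position: [0.5633, 0.1475, 0.1377]
tool_rot: [0.517, 0.856, 0.009, -0.005]
wrist_force: [3.8, -6.7, 11.4]
finger_gap: 0.0256
grasp_force: 54.8
```

Emit:
{"op": "send_rows", "data": {
  "increments": [
    [0.009,0,0,0,0,0,0],
    [0.018,0,0,0,0,0,0],
    [0.027,0,0,0,0,0,0],
    [0.036,0,0,0,0,0,0],
    [0.045,-0.001,0.0005,0,0,0,0]
  ]
}}

```text
time: 23.62
position: [0.5586, 0.1559, 0.1379]
tool_rot: [0.517, 0.856, 0.009, -0.006]
wrist_force: [2.6, -4.6, 10.6]
finger_gap: 0.0259
grasp_force: 54.8
```

```bash
python3 -c "
from h import *
chk()"
```

```text
s 59.7 t(tool y) 0.2 z 0.1379 push 14.9 yaw 117.68 pitch 1.13 roll 0.52 [-1.25 -0.68  0.01]
```

Emit:
{"op": "send_rows", "data": {
  "increments": [
    [0.009,0,0,0,0,0,0],
    [0.018,0,0,0,0,0,0],
    [0.027,0,0,0,0,0,0],
    [0.036,0,0,0,0,0,0],
    [0.045,0,0.0005,0,0,0,0]
  ]
}}

```text
time: 24.25
position: [0.5544, 0.1638, 0.1379]
tool_rot: [0.517, 0.856, 0.009, -0.006]
wrist_force: [3.7, -5.0, 11.2]
finger_gap: 0.0257
grasp_force: 54.8
```

Emit:
{"op": "send_rows", "data": {
  "increments": [
    [0.009,0,0,0,0,0,0],
    [0.018,0,0,0,0,0,0],
    [0.027,0,0,0,0,0,0],
    [0.036,0,0,0,0,0,0],
    [0.045,0,0.0005,0,0,0,0]
  ]
}}

```text
time: 24.88
position: [0.5502, 0.1718, 0.138]
tool_rot: [0.517, 0.856, 0.009, -0.006]
wrist_force: [2.7, -5.4, 10.7]
finger_gap: 0.0258
grasp_force: 54.8
```

Emit:
{"op": "send_rows", "data": {
  "increments": [
    [0.009,0,0,0,0,0,0],
    [0.018,0,0,0,0,0,0],
    [0.027,0,0,0,0,0,0],
    [0.036,0,0,0,0,0,0],
    [0.045,0,0.0005,0,0,0,0]
  ]
}}

```text
time: 25.5
position: [0.546, 0.1798, 0.1381]
tool_rot: [0.517, 0.856, 0.009, -0.006]
wrist_force: [2.6, -6.3, 11.9]
finger_gap: 0.0261
grasp_force: 54.8
```

```bash
python3 -c "
from h import *
chk()"
```

```text
s 86.7 t(tool y) 0.2 z 0.1381 push 16.2 yaw 117.69 pitch 1.13 roll 0.5 [-1.48 -0.73  0.01]
```

Emit:
{"op": "send_rows", "data": {
  "increments": [
    [0.009,0,0,0,0,0,0],
    [0.018,0,0,0,0,0,0],
    [0.027,0,0,0,0,0,0],
    [0.036,0,0,0,0,0,0],
    [0.045,0,0,0,0,0,0]
  ]
}}

```text
time: 26.12
position: [0.5418, 0.1878, 0.1383]
tool_rot: [0.517, 0.856, 0.009, -0.006]
wrist_force: [3.6, -6.1, 11.2]
finger_gap: 0.026
grasp_force: 54.8
```

Emit:
{"op": "send_rows", "data": {
  "increments": [
    [0.009,0,0,0,0,0,0],
    [0.018,0,0,0,0,0,0],
    [0.027,0,0,0,0,0,0],
    [0.036,0,0,0,0,0,0],
    [0.036,0,0,0,0,0,0]
  ]
}}

```text
time: 26.75
position: [0.5383, 0.1945, 0.1384]
tool_rot: [0.517, 0.856, 0.009, -0.007]
wrist_force: [3.0, -4.3, 9.8]
finger_gap: 0.0256
grasp_force: 54.8
```

Emit:
{"op": "send_rows", "data": {
  "increments": [
    [0,0,-0.03,0,0,0,0],
    [0,0,-0.1,0,0,0,0],
    [0,0,-0.2,0,0,0,0],
    [0,0,-0.35,0,0,0,0],
    [0,0,-0.4,0,0,0,0]
  ]
}}

```text
time: 27.38
position: [0.5363, 0.1938, 0.2171]
tool_rot: [0.518, 0.856, 0.009, -0.01]
wrist_force: [0.2, 0.5, -4.3]
finger_gap: 0.0258
grasp_force: 54.8
```

Emit:
{"op": "send_rows", "data": {
  "increments": [
    [0,0,0,0,0,0,0],
    [0,0,0,0,0,0,0]
  ]
}}

```text
time: 27.62
position: [0.5344, 0.1932, 0.2126]
tool_rot: [0.518, 0.856, 0.006, -0.012]
wrist_force: [-0.4, 0.2, -4.4]
finger_gap: 0.0259
grasp_force: 54.8
```

```bash
python3 -c "
from h import *
chk()
rel((.479,-.244,.2),36)
c=cam('scene'); P=pts(c); cv2.imwrite('pics/s5.png',cv2.resize(c['img'][90:310,280:480],None,fx=2.7,fy=2.7,interpolation=cv2.INTER_CUBIC))
u=np.array([-.4664,.8846]);w=np.array([.8846,.4664]); o=np.array([.5873,.1011]); s=(P[...,:2]-o)@u; t=(P[...,:2]-o)@w
b=(P[...,2]>.08)&(P[...,2]<.115)
for k in range(-10,10):
    m=b&(s>k*.01)&(s<k*.01+.01); cu=m&(abs(t)<.006); rm=m&(abs(t)>.012)&(abs(t)<.021); 
    if cu.sum()>4 and rm.sum()>4: print(k,cu.sum(),np.median(P[cu][:,2]).round(4),np.median(P[rm][:,2]).round(4))
" 2>/dev/null
```

```text
s 104.0 t(tool y) -3.8 z 0.2126 push -0.1 yaw 117.65 pitch 1.58 roll -0.14 [-0.04 -0.16 -0.03]
inc [-1.8091 -1.2598  0.0162] [-0.0035 -0.0034  0.2268] pos [0.5344 0.1932 0.2126] t 27.62 F [-0.43  0.22 -4.44]
-10 24 0.1002 0.0999
-9 18 0.0997 0.1004
-8 21 0.1012 0.1021
-7 21 0.1004 0.1015
-6 18 0.1006 0.1011
-5 20 0.1007 0.1017
-4 19 0.101 0.1019
-3 19 0.1021 0.1016
-2 17 0.1021 0.1015
-1 18 0.1017 0.1016
0 16 0.1016 0.1006
1 23 0.1014 0.1018
2 14 0.1024 0.1016
3 19 0.1021 0.1024
4 16 0.1029 0.1036
5 17 0.1021 0.104
6 19 0.1032 0.1031
7 16 0.1023 0.1028
8 16 0.104 0.1029
9 17 0.1024 0.1038
```

View pics/s5.png

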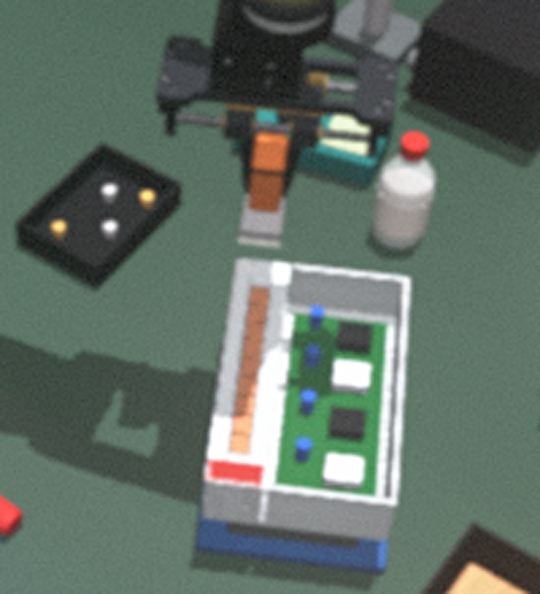

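All nine sections read level with the rim to within about 1 mm depth noise, along the copper at (262,300)–(240,440), and nothing else has moved. Now I'll return the shoe to the pad.

Emit:
{"op": "send_rows", "data": {
  "increments": [
    [-0.15,-0.1,0,0,0,0,0],
    [-0.35,-0.24,0,0,0,0,0],
    [-0.55,-0.38,0,0,0,0,0],
    [-0.75,-0.52,0,0,0,0,0],
    [-0.95,-0.66,0,0,0,0,0]
  ]
}}

```text
time: 28.3
position: [0.5054, -0.0374, 0.2078]
tool_rot: [0.518, 0.856, 0.007, -0.012]
wrist_force: [1.1, -0.4, -3.3]
finger_gap: 0.0258
grasp_force: 54.8
```

Emit:
{"op": "send_rows", "data": {
  "increments": [
    [-0.2,-0.14,0,0,0,0.02,0],
    [-0.4,-0.28,0,0,0,0.04,0],
    [-0.6,-0.42,0,0,0,0.06,0],
    [-0.75,-0.52,0,0,0,0.085,0],
    [-0.86,-0.6,0,-0.0035,-0.0034,0.11,0]
  ]
}}

```text
time: 28.92
position: [0.4792, -0.2456, 0.2028]
tool_rot: [0.779, 0.627, 0.006, 0.001]
wrist_force: [-0.2, -0.3, -4.1]
finger_gap: 0.0258
grasp_force: 54.8
```

Emit:
{"op": "send_rows", "data": {
  "increments": [
    [0,0,0,0,0,0.025,0],
    [0,0,0,0,0,0.05,0],
    [0,0,0,0,0,0.075,0],
    [0,0,0,0,0,0.1,0],
    [0,0,0,0,0,0.117,0]
  ]
}}

```text
time: 29.55
position: [0.4793, -0.2437, 0.2029]
tool_rot: [0.952, 0.306, 0.006, -0.002]
wrist_force: [-0.5, -0.3, -4.4]
finger_gap: 0.0255
grasp_force: 54.8
```

Emit:
{"op": "send_rows", "data": {
  "increments": [
    [0,0,0,0,0,0,0],
    [0,0,0,0,0,0,0],
    [0,0,0,0,0,0,0]
  ]
}}

```text
time: 29.92
position: [0.4798, -0.244, 0.2041]
tool_rot: [0.951, 0.309, 0.006, -0.001]
wrist_force: [0.0, -0.4, -5.1]
finger_gap: 0.0256
grasp_force: 54.8
```

```bash
python3 -c "
from h import *
rel((.479,-.244,.055),36)
c=cam('scene'); cv2.imwrite('pics/s6.png',cv2.resize(c['img'][220:400,150:330],None,fx=3.3,fy=3.3,interpolation=cv2.INTER_CUBIC))"
```

```text
inc [-0.0128 -0.0035  0.7455] [ 0.0002 -0.0021 -0.0001] pos [ 0.4798 -0.244   0.2041] t 29.93 F [ 0.04 -0.41 -5.08]
```

View pics/s6.png

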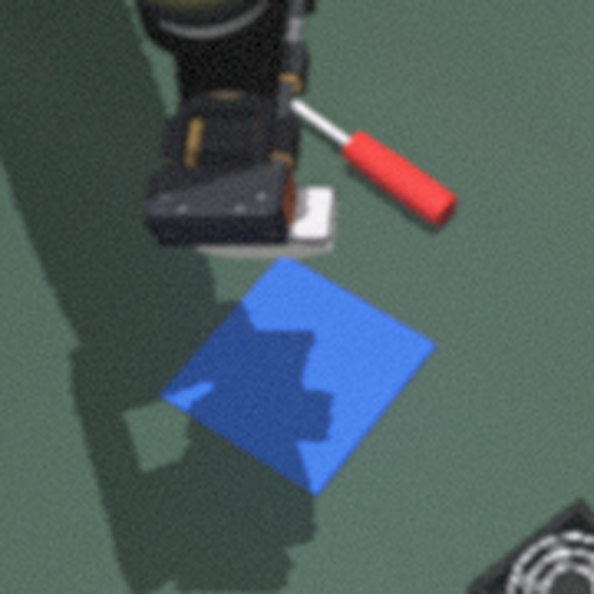

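The shoe hangs level over the blue pad (px 300,370). I'll lower it now.

Emit:
{"op": "send_rows", "data": {
  "increments": [
    [-0.01,-0.003,0.1,0,-0.002,0,0],
    [-0.013,-0.003,0.3,0,-0.002,0,0],
    [-0.013,-0.003,0.5,0,-0.002,0,0],
    [-0.013,-0.003,0.68,0,-0.002,0,0],
    [-0.013,-0.003,0.745,0,-0.002,0,0]
  ]
}}

```text
time: 30.6
position: [0.4767, -0.2426, 0.0513]
tool_rot: [0.951, 0.308, -0.002, -0.002]
wrist_force: [0.8, -0.5, -5.1]
finger_gap: 0.0257
grasp_force: 54.8
```

Emit:
{"op": "send_rows", "data": {
  "increments": [
    [0,0,0,0,0,0,0],
    [0,0,0.02,0,0,0,0],
    [0,0,0.04,0,0,0,0],
    [0,0,0.055,0,0,0,0],
    [0,0,0.055,0,0,0,0]
  ]
}}

```text
time: 31.22
position: [0.4791, -0.2442, 0.0443]
tool_rot: [0.951, 0.308, 0.0, 0.001]
wrist_force: [0.0, -0.9, -4.7]
finger_gap: 0.0259
grasp_force: 54.8
```

```bash
python3 -c "
from h import *
rel((.479,-.244,.0405),36)"
```

```text
inc [ 0.     -0.0012  0.0191] [ 0.0003 -0.0001 -0.0002] pos [ 0.4791 -0.2442  0.0443] t 31.23 F [ 0.04 -0.91 -4.75]
```

Emit:
{"op": "send_rows", "data": {
  "increments": [
    [0,0,0.005,0,0,0,0],
    [0,0,0.01,0,0,0,0],
    [0,0,0.015,0,0,0,0],
    [0,0,0.015,0,0,0,0]
  ]
}}

```text
time: 31.72
position: [0.4791, -0.2442, 0.0412]
tool_rot: [0.951, 0.308, 0.0, 0.001]
wrist_force: [0.2, 0.0, -5.5]
finger_gap: 0.0259
grasp_force: 54.8
```

Emit:
{"op": "send_rows", "data": {
  "increments": [
    [0,0,0.0025,0,0,0,0],
    [0,0,0.005,0,0,0,0],
    [0,0,0.005,0,0,0,0]
  ]
}}

```text
time: 32.1
position: [0.4793, -0.2443, 0.0406]
tool_rot: [0.951, 0.308, 0.001, 0.001]
wrist_force: [-0.4, 1.0, -2.4]
finger_gap: 0.0258
grasp_force: 54.8
```

Contact with the pad is starting. I'll ease down a little more, release, then retreat.

Emit:
{"op": "send_rows", "data": {
  "increments": [
    [0,0,0.002,0,0,0,0],
    [0,0,0.004,0,0,0,0],
    [0,0,0.004,0,0,0,0]
  ]
}}

```text
time: 32.48
position: [0.4793, -0.2443, 0.0406]
tool_rot: [0.951, 0.308, 0.0, 0.001]
wrist_force: [-3.3, 1.4, 4.4]
finger_gap: 0.0258
grasp_force: 54.8
```

Emit:
{"op": "send_rows", "data": {
  "increments": [
    [0,0,0,0,0,0,0.35],
    [0,0,0,0,0,0,0.5],
    [0,0,0,0,0,0,0.8],
    [0,0,0,0,0,0,1],
    [0,0,0,0,0,0,1]
  ]
}}

```text
time: 33.1
position: [0.4792, -0.2442, 0.0395]
tool_rot: [0.951, 0.308, 0.001, 0.001]
wrist_force: [-0.1, 0.4, 0.3]
finger_gap: 0.0676
grasp_force: 0.0
```

Emit:
{"op": "send_rows", "data": {
  "increments": [
    [0,0,0,0,0,0,1],
    [0,0,0,0,0,0,1],
    [0,0,0,0,0,0,1]
  ]
}}

```text
time: 33.48
position: [0.4792, -0.2442, 0.0395]
tool_rot: [0.951, 0.308, 0.001, 0.001]
wrist_force: [0.7, -0.2, -0.5]
finger_gap: 0.0937
grasp_force: 0.0
```

Emit:
{"op": "send_rows", "data": {
  "increments": [
    [0,0,-0.1,0,0,0,1],
    [0,0,-0.3,0,0,0,1],
    [0,0,-0.5,0,0,0,1],
    [0,0,-0.7,0,0,0,1],
    [0,0,-0.9,0,0,0,1]
  ]
}}

```text
time: 34.1
position: [0.4788, -0.2439, 0.2209]
tool_rot: [0.951, 0.308, 0.001, 0.001]
wrist_force: [0.6, -0.4, -0.0]
finger_gap: 0.0954
grasp_force: 0.0
```

Emit:
{"op": "send_rows", "data": {
  "increments": [
    [-0.2,0.1,0,0,0,0,1],
    [-0.4,0.2,0,0,0,0,1],
    [-0.6,0.3,0,0,0,0,1],
    [-0.8,0.4,0,0,0,0,1],
    [-0.8,0.4,0,0,0,0,1]
  ]
}}

```text
time: 34.72
position: [0.3949, -0.4046, 0.2195]
tool_rot: [0.952, 0.306, 0.0, 0.001]
wrist_force: [0.1, -0.2, 0.3]
finger_gap: 0.0951
grasp_force: 0.0
```

Emit:
{"op": "send_rows", "data": {
  "increments": [
    [0,0,0,0,0,0,1],
    [0,0,0,0,0,0,1],
    [0,0,0,0,0,0,1]
  ]
}}

```text
time: 35.1
position: [0.3969, -0.4018, 0.2197]
tool_rot: [0.951, 0.309, 0.001, 0.001]
wrist_force: [0.6, -0.0, 0.2]
finger_gap: 0.0951
grasp_force: 0.0
```

```bash
python3 -c "
from h import *
c=cam('scene'); cv2.imwrite('pics/s7.png',c['img'])
P=pts(c); hsv=cv2.cvtColor(c['img'],cv2.COLOR_BGR2HSV); m=(hsv[...,0]>4)&(hsv[...,0]<20)&(hsv[...,1]>110)&(P[...,2]>.075)&(P[...,2]<.1)&(abs(P[...,0]-.48)<.07)&(abs(P[...,1]+.24)<.07)
print(m.sum(),P[m].mean(0),P[m][:,2].std())
c=cam('top');P=pts(c); u=np.array([-.4664,.8846]);w=np.array([.8846,.4664]); o=np.array([.5853,.1048]); s=(P[...,:2]-o)@u; t=(P[...,:2]-o)@w
b=(P[...,2]>.08)&(P[...,2]<.115)
for k in range(9):
    m=b&(abs(s-(k-4)*.02)<.009); cu=m&(abs(t)<.006); rm=m&(abs(t)>.012)&(abs(t)<.021); print(k+1,cu.sum(),rm.sum(),((P[cu][:,2].mean()-P[rm][:,2].mean())*1000).round(2))
print(bot.get_state()['time'],bot.get_state()['wrist_force'])"
```

```text
200 [ 0.4821933  -0.24622263  0.08250931] 0.002667962627943842
1 42 64 -0.2
2 40 60 0.54
3 40 58 0.55
4 41 60 -0.39
5 44 63 -0.3
6 42 64 -0.23
7 43 64 -0.24
8 43 64 -0.79
9 43 62 -0.24
35.2 [ 0.27887756 -0.4005752   0.50075475]
```

View pics/s7.png

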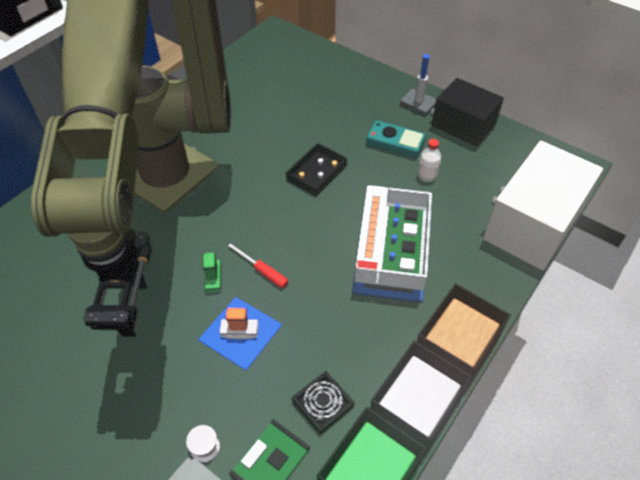

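The shoe stands upright on the pad (236,325), the arm is clear and the bystanders haven't moved. Sections 2–3 read +0.5 mm, so I'll average more frames to separate that from noise.

```bash
python3 -c "
from h import *
u=np.array([-.4664,.8846]);w=np.array([.8846,.4664])
for n,o in(('top',[.5853,.1048]),('scene',[.5873,.1011])):
    A=[]
    for i in range(20):
        c=vision.camera(n);P=pts(c); s=(P[...,:2]-o)@u; t=(P[...,:2]-o)@w
        b=(P[...,2]>.09)&(P[...,2]<.115); r=[]
        for k in range(9):
            m=b&(abs(s-(k-4)*.02)<.009); r.append(P[m&(abs(t)<.006)][:,2].mean()-P[m&(abs(t)>.012)&(abs(t)<.021)][:,2].mean())
        A.append(r)
    print(n,(np.mean(A,0)*1000).round(2),(np.std(A,0)*1000).mean().round(2))"
```

```text
top [ 0.06  0.06 -0.   -0.01  0.04  0.05  0.04  0.03 -0.27] 0.38
scene [-0.05  0.05  0.08 -0.04 -0.28 -0.12 -0.03 -0.05 -0.1 ] 0.43
```

All sections are flush to within 0.1 mm or so, so I'm handing the job in.

```bash
python3 -c "
from h import *
print(bot.finish_job())"
```

```text
the job is handed in; nothing more can be done
None
```

The copper strip is pressed flush along all nine sections in one unbroken pass (about 11–17 N), the shoe stands upright on its blue pad, nothing else on the bench has visibly moved, and the job was handed in at about 37 s.

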